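# Wake and tare the laundry scale

## Task

The laundry scale has gone to sleep with its empty basket on the platform, ready for weighing a wash. With the fingertips, press the green key in lightly to wake it and let it up again, then press the yellow tare key lightly and keep it down for about a second, let it go and draw back clear. Do not touch the basket or the weighing platform, press no other key, and pick up or shift nothing on the table.

Things in the scene. Friction and masses are not known exactly. Their poses are not given: they have to be found in the camera images.
- scale: White counter-top scale, fixed, 430 (x) x 380 (y) mm. Origin: centre of its underside; x axis from key panel to back. Grey front panel rises 22 deg towards +x (edges 29 and 81 mm high), faces up and front (-x). On it at x -150, z 55 mm: display left (+y), four keys right at y -150, -104, -58, -12 mm; which colour is where varies from scale to scale. Front edge at x -215 mm.
- platform: The scale's stainless weighing platform behind the key panel, 280 x 365 x 9 mm, part of the scale. Origin: centre of its underside, 78 mm above the table; its top is 94 mm above the table and its front edge 82 mm behind the row of keys (measured level).
- power_key_top (a point): Centre of the top face of the GREEN power key, a square cap 26 x 26 mm that stands 10 mm proud of the sloping panel when up. z axis: out of the panel, square to the key's face (22 deg from vertical, leaning to the scale's front); pressed against z; y axis along the row.
- power_key (a joint): How far the GREEN power key is pressed in: 0 = up, 0.005 m = on its stop. Spring: about 1 N to start, 4 N on the stop; its contact closes at half travel (0.0025 m) and it springs back up when let go.
- zero_key_top (a point): Centre of the top face of the BLUE zero key, a square cap 26 x 26 mm that stands 10 mm proud of the sloping panel when up. z axis: out of the panel, square to the key's face (22 deg from vertical, leaning to the scale's front); pressed against z; y axis along the row.
- zero_key (a joint): How far the BLUE zero key is pressed in: 0 = up, 0.005 m = on its stop. Spring: about 1 N to start, 4 N on the stop; its contact closes at half travel (0.0025 m) and it springs back up when let go.
- unit_key_top (a point): Centre of the top face of the WHITE unit key, a square cap 26 x 26 mm that stands 10 mm proud of the sloping panel when up. z axis: out of the panel, square to the key's face (22 deg from vertical, leaning to the scale's front); pressed against z; y axis along the row.
- unit_key (a joint): How far the WHITE unit key is pressed in: 0 = up, 0.005 m = on its stop. Spring: about 1 N to start, 4 N on the stop; its contact closes at half travel (0.0025 m) and it springs back up when let go.
- tare_key_top (a point): Centre of the top face of the YELLOW tare key, a square cap 26 x 26 mm that stands 10 mm proud of the sloping panel when up. z axis: out of the panel, square to the key's face (22 deg from vertical, leaning to the scale's front); pressed against z; y axis along the row.
- tare_key (a joint): How far the YELLOW tare key is pressed in: 0 = up, 0.005 m = on its stop. Spring: about 1 N to start, 4 N on the stop; its contact closes at half travel (0.0025 m) and it springs back up when let go.
- basket: Empty light-blue plastic basket standing on the platform, open on top, 234 (scale's x) x 334 (y) over its rim x 76 mm high, about 0.45 kg. Origin: centre of its underside; rim about 170 mm above the table. Loose; not to be touched.
- detergent: White detergent bottle with orange label and blue cap, 84 mm across, 225 mm high, standing loose beside the scale. Origin: centre of its underside. Leave alone.
- dose_cup: Small blue dosing cup, 68 mm across, 60 mm high, loose. Origin: centre of its underside. Leave alone.
- token_jar: Brass-coloured jar with steel lid, 76 mm across, 100 mm high, loose. Origin: centre of its underside. Leave alone.
- tag_roll: Yellow roll of tag tape lying flat, 72 mm outside, 25 mm high, loose. Origin: centre of its underside. Leave alone.
- padlock: Brass padlock lying flat in front of the scale, 42 x 46 x 20 mm plus a steel shackle of 30 mm along its x. Origin: underside, centre of its brass case. Loose; leave alone.
- brush: Wooden scrubbing brush lying bristles down in front of the scale, 110 x 42 x 32 mm, long axis x. Origin: centre of its underside. Loose; leave alone.

How it is judged:
By the outcome, as a careful person would: the job done as asked, in the order asked, and still so for the second after the job is handed in, with the robot touching nothing.
It also fails if it takes over 42 s, if anything falls off the work surface, if the arm or the gripper's body presses on something with over 40 N, if the wrist force passes 120 N, or if a joint passes its speed limit or range.

## Robot

A 6-joint arm with a two-finger parallel gripper is mounted at the origin on the work surface. World frame = base frame: x ahead of the robot, y to its left, z up, the work surface at z = 0. Lengths are in m, angles in rad, forces in N, time in s.
With the tool pointing down it reaches from about 0.35 to 0.975 m from the base axis. Payload 4.9 kg.
Tool frame: the origin (TCP) lies at the very end of the fingers, on their centre line; the grasp point (between the pads) lies 19 mm behind it; z points along the fingers, y is the line along which they close (so a half turn about z gives the same grasp; the last joint's range is limited). The gripper opens to 85 mm and grips with 20 to 120 N. Pads are 22 mm wide; open, the fingers measure 114 mm over their backs; the gripper's body (76 mm by 85 mm) begins 54 mm behind the grasp point. The pads swing forward as they close: fully open they stand 13 mm farther back than shut.
Start: joints at [-0.119, 0.053, 1.613, -0, 1.476, -0.119], TCP at [0.625, 0, 0.231] pointing down, gripper open.
Joint ranges: [-3.01, 3.01], [-1.01, 2.22], [0.06, 2.58], [-1.02, 4.17], [0.09, 2.62], [-3.14, 3.14]. Speed limits (rad/s): [2.57, 2.57, 3.14, 3.14, 3.14, 3.14].

## Interface

Orientations are given as a rotation vector (axis times angle).
In Python, from station import ctrl gives the robot as it stands. The module is installed in compiled form; this text tells all that it offers.
- The arm moves only by the tool jog_arm, never from a script. Its argument "steps" is a list of rows, each an object with "delta_rot": the turn, a rotation vector about the tool's x, y, z in degrees, a list of three; "linear": the shift along the tool's x, y, z in m, a list of three; "grip": the finger opening in m, from 0 to 0.0854. In form: [{"delta_rot": [rx, ry, rz], "linear": [x, y, z], "grip": grip}, ...]. A call has 1 to 10 rows; each row shifts and turns the commanded pose from where the row before left it, along the tool's axes as they then stand; what a row does not reach is not made up. A row lasts 1/10 s, in which the tool goes at most 50 mm and 8.59 degrees, less where a joint would pass 70% of its speed; a pose out of reach is approached as far as the arm can. A call with a gripper value outside its range is refused whole. The fingers move at their own pace and stop on an object; "newtons" is the grip in N (left out, the last holds). Time passes only in rows, so rows that do not move let the fingers close. It gives the time, the measured TCP pose, the force, the opening and the grip force at its end, in the units of the state.
- ctrl.get_obs(): the state, without advancing time (a new reading comes with each control period).
- ctrl.get_image(name): name is "scene" or "side" or "wrist"; returns (picture, depth): 400x640x3 uint8, red, green, blue; 400x640 float32, m along the optical axis (not along the pixel's ray), 0 where there is no reading.
- ctrl.camera_info(name): a dict with "camera_matrix" (3x3 intrinsics, pixels), "R" (3x3) and "t" (3): a world point X has camera coordinates R X + t; the wrist camera has in their place "T_tool_cam" (4x4, takes a point from camera to tool coordinates, whose origin is the TCP and whose axes are the flange's). Camera axes: x right, y down, z forward; pixel columns grow to the right and rows downward; lengths in m; the calibration is good to about 2 mm. A picture is of the moment at which its call begins: read the wrist's pose just before it. camera_info takes no time and is no camera call.
- ctrl.finish_job(): hands the job in; it is judged then, once.
The state is a dict: "t": time; "q": joint angles; "dq": joint speeds; "effort": joint torques, N m; "tool_pos": TCP position; "tool_rot": TCP orientation; "contact_force": force on the tool from outside, world axes, zero at the start; "wrist_torque": the same for the moment, N m; "opening": finger opening in m; "grip_force": force on a finger pad.
Only numpy, scipy, OpenCV 4.12 (cv2) and the standard library are available. Lean on these libraries where they do the work, as an engineer would, in place of code of your own. Each camera call takes 0.05 s, during which the arm holds its last target. There are 200 camera calls.

## Working session

There is one attempt and no reset: what is moved stays moved. The work goes in short steps, Python scripts to look and compute and a tool call to move; the robot and the scene stay as the last step left them, time stands still between calls to the robot, and variables do not carry over. Pictures are saved under pics/ and viewed, at most 10 in all, crops included, and the job is handed in when it is done.

Besides the shell and the picture viewer there is one more tool, called after "Request:" by a JSON object that holds its "fn" and its "kwargs", one argument or row to a line. jog_arm: Moves the arm, as the interface text tells. Its arguments: {"type":"object","properties":{"steps":{"type":"array"},"newtons":{"type":"number"}},"required":["steps"]}

```bash
mkdir -p pics; cat > h.py <<'E'
import numpy as np, cv2
from station import ctrl
from scipy.spatial.transform import Rotation as Ro
def cam(name):
    o=ctrl.get_obs(); im,d=ctrl.get_image(name); c=ctrl.camera_info(name); K=np.array(c["camera_matrix"])
    if name=="wrist":
        T=np.eye(4);T[:3,:3]=Ro.from_rotvec(o["tool_rot"]).as_matrix();T[:3,3]=o["tool_pos"]
        T=T@np.array(c["T_tool_cam"]);R=T[:3,:3];p=T[:3,3]
    else:
        R=np.array(c["R"]).T;p=-R@np.array(c["t"])
    return im,d,K,R,p
def pts(d,K,R,p):
    v,u=np.mgrid[:d.shape[0],:d.shape[1]]
    r=np.stack([(u-K[0,2])/K[0,0],(v-K[1,2])/K[1,1],np.ones_like(d)],-1)*d[...,None]
    return r@R.T+p
def save(im,n): cv2.imwrite("pics/"+n,im[...,::-1])
E
python3 - <<'E'
from h import *
print(ctrl.get_obs())
ims=[]
for n in("scene","wrist"):
    im,d,K,R,p=cam(n);save(im,n+"1.png");np.savez(n+"1.npz",im=im,d=d,K=K,R=R,p=p)
    print(n,p,R.round(2).tolist())
E
```

```text
{'t': 0.0, 'q': array([-1.19037450e-01,  5.33893441e-02,  1.61429141e+00, -2.21587884e-05,
        1.47600464e+00, -1.18965854e-01]), 'dq': array([-5.10116364e-05, -9.28042229e-04,  8.98310624e-04, -6.96889118e-05,
       -1.05546501e-03, -6.42248865e-04]), 'effort': array([ 2.70554956e-04, -3.93670499e+01, -3.70175600e+01, -1.62778279e-04,
        6.93513779e-03, -6.06393527e-06]), 'tool_pos': array([6.24375792e-01, 4.54576522e-05, 2.30044432e-01]), 'tool_rot': array([-2.22036456e+00, -2.22021031e+00,  2.05821377e-03]), 'contact_force': array([-1.46765823,  0.10721667,  0.66165922]), 'wrist_torque': array([0.01573151, 0.00751083, 0.00732345]), 'grip_force': 0.0, 'opening': 0.08555839603883701}
scene [ 1.13855726 -0.46477864  0.80253959] [[0.66, 0.51, -0.55], [0.75, -0.47, 0.47], [-0.02, -0.72, -0.69]]
wrist [0.62492573 0.06491034 0.37187485] [[1.0, 0.0, -0.0], [0.0, -0.97, -0.26], [-0.0, 0.26, -0.97]]
```

View pics/scene1.png

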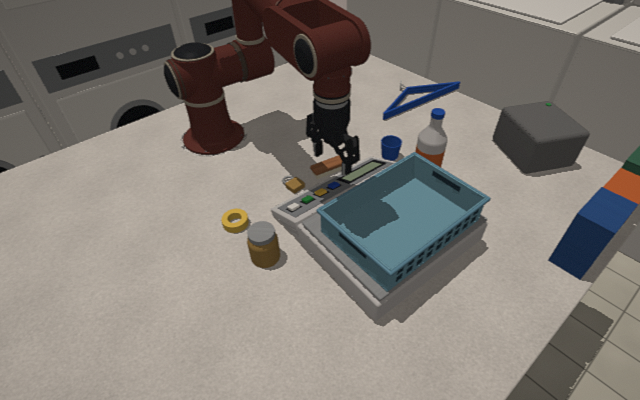

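View pics/wrist1.png

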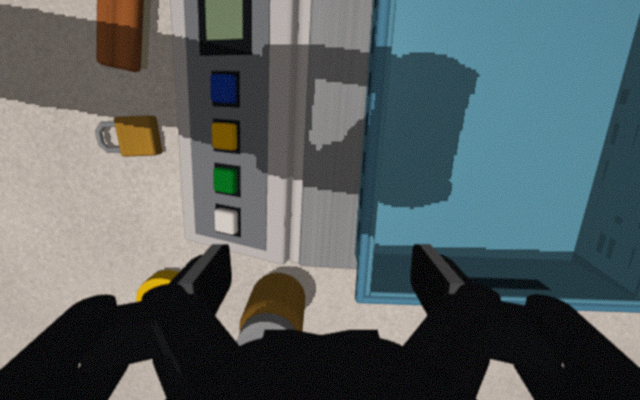

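The scene picture shows the keys in front of the basket. In the wrist picture they run along y: blue (225,89), yellow (225,136), green (227,180) and white (228,221). The padlock at (135,136) and the brush at (120,30) lie in front of the scale.

```bash
cat > keys.py <<'E'
from h import *
def keys(im,d,K,R,p,roi=None):
    hsv=cv2.cvtColor(im,cv2.COLOR_RGB2HSV);P=pts(d,K,R,p);out={}
    for n,lo,hi in(("green",(50,120,40),(75,255,255)),("yellow",(15,120,60),(28,255,255)),("blue",(110,120,40),(125,255,255))):
        m=cv2.inRange(hsv,lo,hi); k,l,s,c=cv2.connectedComponentsWithStats(m)
        for i in range(1,k):
            x=P[l==i]; x=x[(x[:,2]>.05)&(x[:,2]<.09)]
            if len(x)>150:
                print(n,c[i].round(1),s[i,2:5],"depth med",np.median(x,0).round(4),end=" ")
                u,v=c[i];r=R@np.array([(u-K[0,2])/K[0,0],(v-K[1,2])/K[1,1],1]);
                q=p+r*(0.0643-p[2])/r[2];print("ray",q.round(4)); out[n]=q
    return out,P
E
python3 - <<'E'
from keys import *
z=np.load("wrist1.npz");a=[z[k] for k in("im","d","K","R","p")]
o,P=keys(*a)
for v,u in((110,190),(110,205),(158,250),(110,255),(158,265),(30,190)): print(u,v,P[v,u].round(4))
z=np.load("scene1.npz");a=[z[k] for k in("im","d","K","R","p")]
print("scene");keys(*a)
E
```

```text
green [225.  180.1] [ 24  27 568] depth med [0.5242 0.0024 0.0638] ray [0.5242 0.0025 0.0643]
yellow [224.  135.9] [ 26  28 657] depth med [0.5271 0.0477 0.0635] ray [0.5269 0.0478 0.0643]
yellow [276.7 299.2] [  65   58 2139] depth med [ 0.5714 -0.1452  0.0703] ray [ 0.5728 -0.1391  0.0643]
blue [222.9  88. ] [ 27  29 714] depth med [0.5298 0.0933 0.0638] ray [0.5296 0.0932 0.0643]
190 110 [0.4844 0.0734 0.038 ]
205 110 [0.5032 0.0732 0.0452]
250 158 [0.5522 0.0258 0.0661]
255 110 [0.5604 0.0726 0.0683]
265 158 [0.5686 0.0266 0.0722]
190 30 [0.4934 0.1502 0.0386]
scene
yellow [264.5 253.6] [ 32  32 626] depth med [ 0.5938 -0.1926  0.0702] ray [ 0.6005 -0.1952  0.0643]
```

Request:
{"fn": "jog_arm", "kwargs": {
  "steps": [
    {"delta_rot": [0, 0, 0], "linear": [0, -0.03, 0], "grip": 0},
    {"delta_rot": [0, 0, 0], "linear": [0, -0.04, 0], "grip": 0},
    {"delta_rot": [0, 0, 3.5], "linear": [0, -0.04, 0], "grip": 0},
    {"delta_rot": [-5.5, 0, 0], "linear": [0, 0, 0], "grip": 0},
    {"delta_rot": [-5.5, 0, 0], "linear": [0, 0, 0], "grip": 0},
    {"delta_rot": [-5.5, 0, 0], "linear": [0, 0, 0], "grip": 0},
    {"delta_rot": [-5.5, 0, 0], "linear": [0, 0, 0], "grip": 0},
    {"delta_rot": [0, 0, 0], "linear": [0, 0, 0], "grip": 0},
    {"delta_rot": [0, 0, 0], "linear": [0, 0, 0], "grip": 0},
    {"delta_rot": [0, 0, 0], "linear": [0, 0, 0], "grip": 0}
  ],
  "newtons": 20
}}

```text
t: 1.1
tool_pos: [0.5156, -0.0001, 0.2319]
tool_rot: [2.067, 1.945, 0.377]
contact_force: [1.1, 0.1, -0.1]
opening: -0.0001
grip_force: 0.0
```

```bash
cat > go.py <<'E'
from keys import *
a=cam("wrist");save(a[0],"w%d.png"%(ctrl.get_obs()["t"]*100))
k,P=keys(*a)
o=ctrl.get_obs();T=Ro.from_rotvec(o["tool_rot"]).as_matrix()
print(o["t"],o["tool_pos"].round(4),o["opening"],o["contact_force"].round(2));print(T.round(3).tolist())
y=k["blue"]-k["green"];y/=np.linalg.norm(y);x=np.cross(y,[0,0,1]);t=np.radians(22);n=-np.sin(t)*x+np.cos(t)*np.array([0,0,1])
print("yaw",np.degrees(np.arctan2(x[1],x[0])),"n in tool",(T.T@n).round(3))
for c in("green","yellow"): print(c,"in tool",(T.T@(k[c]-o["tool_pos"])).round(4))
E
python3 go.py; ls pics
```

```text
green [264.2 181.6] [ 27  27 651] depth med [0.5212 0.0018 0.0632] ray [0.5211 0.0021 0.0643]
yellow [261.7 135.7] [ 28  28 732] depth med [0.524  0.0479 0.0632] ray [0.5238 0.0478 0.0643]
blue [259.2  86.4] [ 30  30 828] depth med [0.5268 0.0932 0.0632] ray [0.5266 0.0931 0.0643]
1.15 [ 5.157e-01 -1.000e-04  2.319e-01] -4.528148702314857e-05 [-0.06 -0.09  0.33]
[[0.061, 0.926, 0.373], [0.998, -0.057, -0.023], [-0.0, 0.374, -0.927]]
yaw -3.4070697351839105 n in tool [-0.001 -0.001 -1.   ]
green in tool [ 0.0025 -0.0578  0.1574]
yellow in tool [ 0.0483 -0.0579  0.1573]
scene1.png
w114.png
wrist1.png
```

Request:
{"fn": "jog_arm", "kwargs": {
  "steps": [
    {"delta_rot": [0, 0, 0], "linear": [0.0025, -0.0285, 0], "grip": 0},
    {"delta_rot": [0, 0, 0], "linear": [0, -0.0285, 0.02], "grip": 0},
    {"delta_rot": [0, 0, 0], "linear": [0, 0, 0.04], "grip": 0},
    {"delta_rot": [0, 0, 0], "linear": [0, 0, 0.04], "grip": 0},
    {"delta_rot": [0, 0, 0], "linear": [0, 0, 0.03], "grip": 0},
    {"delta_rot": [0, 0, 0], "linear": [0, 0, 0], "grip": 0},
    {"delta_rot": [0, 0, 0], "linear": [0, 0, 0], "grip": 0},
    {"delta_rot": [0, 0, 0], "linear": [0, 0, 0], "grip": 0}
  ]
}}

```text
t: 1.95
tool_pos: [0.5124, 0.0026, 0.0918]
tool_rot: [2.065, 1.943, 0.38]
contact_force: [-0.2, 0.8, 0.8]
opening: 0.0003
grip_force: 0.0
```

```bash
python3 go.py; python3 - <<'E'
from h import *
import glob
im=cam("side")[0]; w=cv2.imread(sorted(glob.glob("pics/w[0-9]*.png"))[-1])
cv2.imwrite("pics/both.png",cv2.resize(np.vstack([w,im[...,::-1]]),(480,600)))
E
```

```text
green [314.3 221.4] [  42   37 1230] depth med [0.5198 0.0071 0.0625] ray [0.5197 0.0074 0.0643]
yellow [315.4 152.5] [  47   48 2098] depth med [0.5235 0.0481 0.063 ] ray [0.5231 0.0482 0.0643]
blue [314.8  66.3] [  50   54 2616] depth med [0.5262 0.0933 0.063 ] ray [0.5257 0.0931 0.0643]
2.0 [0.5125 0.0025 0.092 ] -0.00023959380924321809 [0.41 0.15 0.27]
[[0.061, 0.924, 0.377], [0.998, -0.056, -0.023], [-0.0, 0.378, -0.926]]
yaw -4.022745941022271 n in tool [ 0.003  0.004 -1.   ]
green in tool [ 0.0053 -0.0041  0.0283]
yellow in tool [ 0.0462 -0.0032  0.0286]
```

View pics/both.png

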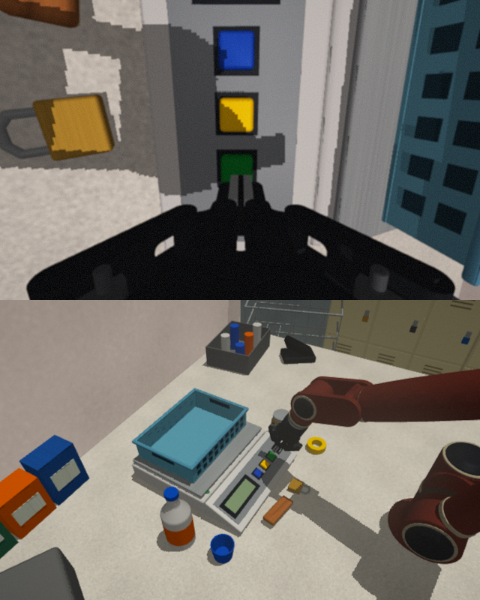

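The wrist view shows the closed fingertips just below and over the green key (237,165), a few mm to its right. The side view shows nothing else near the gripper.

Request:
{"fn": "jog_arm", "kwargs": {
  "steps": [
    {"delta_rot": [0, 0, 0], "linear": [0, -0.0035, 0.012], "grip": 0},
    {"delta_rot": [0, 0, 0], "linear": [0, 0, 0.011], "grip": 0},
    {"delta_rot": [0, 0, 0], "linear": [0, 0, 0], "grip": 0},
    {"delta_rot": [0, 0, 0], "linear": [0, 0, 0], "grip": 0},
    {"delta_rot": [0, 0, 0], "linear": [0, 0, 0], "grip": 0}
  ]
}}

```text
t: 2.55
tool_pos: [0.5166, 0.0024, 0.0673]
tool_rot: [2.066, 1.944, 0.379]
contact_force: [1.0, 0.3, 0.1]
opening: -0.0004
grip_force: 0.0
```

Request:
{"fn": "jog_arm", "kwargs": {
  "steps": [
    {"delta_rot": [0, 0, 0], "linear": [0, 0, 0.002], "grip": 0},
    {"delta_rot": [0, 0, 0], "linear": [0, 0, 0], "grip": 0}
  ]
}}

```text
t: 2.75
tool_pos: [0.5172, 0.0024, 0.0651]
tool_rot: [2.067, 1.944, 0.378]
contact_force: [-0.6, -0.5, 0.1]
opening: -0.0
grip_force: 0.0
```

Request:
{"fn": "jog_arm", "kwargs": {
  "steps": [
    {"delta_rot": [0, 0, 0], "linear": [0, 0, 0.001], "grip": 0},
    {"delta_rot": [0, 0, 0], "linear": [0, 0, 0], "grip": 0}
  ]
}}

```text
t: 2.95
tool_pos: [0.5175, 0.0023, 0.064]
tool_rot: [2.067, 1.944, 0.378]
contact_force: [0.3, 0.3, 0.3]
opening: 0.0002
grip_force: 0.0
```

Request:
{"fn": "jog_arm", "kwargs": {
  "steps": [
    {"delta_rot": [0, 0, 0], "linear": [0, 0, 0.001], "grip": 0},
    {"delta_rot": [0, 0, 0], "linear": [0, 0, 0], "grip": 0}
  ]
}}

```text
t: 3.15
tool_pos: [0.518, 0.0023, 0.0631]
tool_rot: [2.067, 1.944, 0.378]
contact_force: [-0.7, -0.6, 0.3]
opening: -0.0
grip_force: 0.5
```

Request:
{"fn": "jog_arm", "kwargs": {
  "steps": [
    {"delta_rot": [0, 0, 0], "linear": [0, 0, 0.001], "grip": 0},
    {"delta_rot": [0, 0, 0], "linear": [0, 0, 0], "grip": 0}
  ]
}}

```text
t: 3.35
tool_pos: [0.5183, 0.0023, 0.0622]
tool_rot: [2.067, 1.944, 0.378]
contact_force: [-0.5, 0.3, 1.3]
opening: -0.0001
grip_force: 0.8
```

Request:
{"fn": "jog_arm", "kwargs": {
  "steps": [
    {"delta_rot": [0, 0, 0], "linear": [0, 0, 0.001], "grip": 0},
    {"delta_rot": [0, 0, 0], "linear": [0, 0, 0], "grip": 0}
  ]
}}

```text
t: 3.55
tool_pos: [0.5187, 0.0023, 0.0613]
tool_rot: [2.067, 1.944, 0.378]
contact_force: [-1.1, 0.7, 2.6]
opening: -0.0
grip_force: 1.1
```

Request:
{"fn": "jog_arm", "kwargs": {
  "steps": [
    {"delta_rot": [0, 0, 0], "linear": [0, 0, 0.001], "grip": 0},
    {"delta_rot": [0, 0, 0], "linear": [0, 0, 0], "grip": 0}
  ]
}}

```text
t: 3.75
tool_pos: [0.5191, 0.0023, 0.0604]
tool_rot: [2.067, 1.944, 0.378]
contact_force: [-1.8, -0.3, 2.3]
opening: -0.0001
grip_force: 1.4
```

Request:
{"fn": "jog_arm", "kwargs": {
  "steps": [
    {"delta_rot": [0, 0, 0], "linear": [0, 0, 0.0007], "grip": 0},
    {"delta_rot": [0, 0, 0], "linear": [0, 0, 0], "grip": 0},
    {"delta_rot": [0, 0, 0], "linear": [0, 0, 0], "grip": 0}
  ]
}}

```text
t: 4.05
tool_pos: [0.5194, 0.0022, 0.0598]
tool_rot: [2.067, 1.944, 0.378]
contact_force: [-1.9, 0.1, 3.0]
opening: 0.0001
grip_force: 1.6
```

Request:
{"fn": "jog_arm", "kwargs": {
  "steps": [
    {"delta_rot": [0, 0, 0], "linear": [0, 0, -0.005], "grip": 0},
    {"delta_rot": [0, 0, 0], "linear": [0, 0, -0.0157], "grip": 0},
    {"delta_rot": [0, 0, 0], "linear": [0, 0, 0], "grip": 0},
    {"delta_rot": [0, 0, 0], "linear": [0.02, 0, 0], "grip": 0},
    {"delta_rot": [0, 0, 0], "linear": [0.0258, 0, 0], "grip": 0},
    {"delta_rot": [0, 0, 0], "linear": [0, 0, 0], "grip": 0},
    {"delta_rot": [0, 0, 0], "linear": [0, 0, 0], "grip": 0},
    {"delta_rot": [0, 0, 0], "linear": [0, 0, 0], "grip": 0}
  ]
}}

```text
t: 4.85
tool_pos: [0.5141, 0.0479, 0.0784]
tool_rot: [2.067, 1.944, 0.377]
contact_force: [-0.2, 0.0, 0.2]
opening: -0.0005
grip_force: 0.0
```

```bash
python3 go.py; python3 - <<'E'
from h import *
im=cam("scene")[0]; w=cv2.imread("pics/"+sorted(__import__("os").listdir("pics"),key=lambda n:__import__("os").path.getmtime("pics/"+n))[-1])
s=cv2.resize(im[130:230,250:410,::-1],(640,400))
cv2.imwrite("pics/both2.png",cv2.resize(np.vstack([w,s]),(480,600)))
E
```

```text
yellow [326.7 224. ] [  46   35 1248] depth med [0.5247 0.0553 0.063 ] ray [0.5238 0.0551 0.0643]
blue [326.2 153.6] [  51   51 2406] depth med [0.5262 0.0942 0.0629] ray [0.5257 0.0943 0.0643]
4.9 [0.5141 0.0478 0.0785] 0.0001414972705097819 [-1.34 -0.27  0.04]
[[0.062, 0.926, 0.373], [0.998, -0.057, -0.023], [-0.0, 0.374, -0.927]]Traceback (most recent call last):
  File "go.py", line 6, in <module>
    y=k["blue"]-k["green"];y/=np.linalg.norm(y);x=np.cross(y,[0,0,1]);t=np.radians(22);n=-np.sin(t)*x+np.cos(t)*np.array([0,0,1])
                ~^^^^^^^^^
KeyError: 'green'
```

View pics/both2.png

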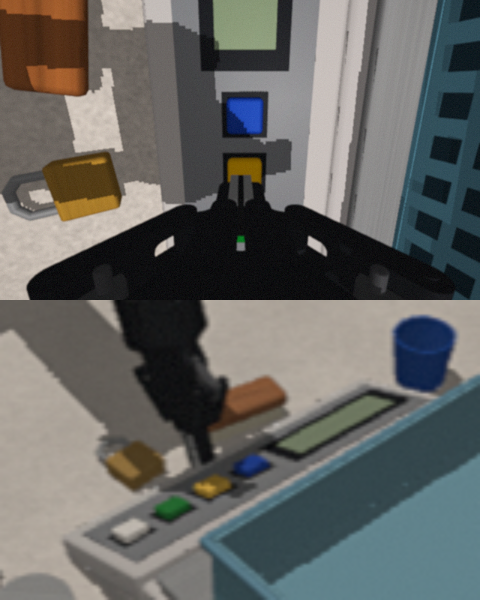

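The fingertips are now above the yellow key (244,165), about 3 mm left of its centre in the wrist view. Green is up again, and the other keys and objects look unmoved.

Request:
{"fn": "jog_arm", "kwargs": {
  "steps": [
    {"delta_rot": [0, 0, 0], "linear": [0, 0.003, 0.008], "grip": 0},
    {"delta_rot": [0, 0, 0], "linear": [0, 0, 0.006], "grip": 0},
    {"delta_rot": [0, 0, 0], "linear": [0, 0, 0], "grip": 0},
    {"delta_rot": [0, 0, 0], "linear": [0, 0, 0], "grip": 0}
  ]
}}

```text
t: 5.35
tool_pos: [0.522, 0.0478, 0.0663]
tool_rot: [2.068, 1.945, 0.377]
contact_force: [-0.9, 0.0, -0.0]
opening: -0.0003
grip_force: 0.0
```

Request:
{"fn": "jog_arm", "kwargs": {
  "steps": [
    {"delta_rot": [0, 0, 0], "linear": [0, 0, 0.002], "grip": 0},
    {"delta_rot": [0, 0, 0], "linear": [0, 0, 0], "grip": 0}
  ]
}}

```text
t: 5.55
tool_pos: [0.523, 0.0479, 0.065]
tool_rot: [2.067, 1.944, 0.378]
contact_force: [-0.6, -0.5, 0.9]
opening: -0.0004
grip_force: 0.0
```

Request:
{"fn": "jog_arm", "kwargs": {
  "steps": [
    {"delta_rot": [0, 0, 0], "linear": [0, 0, 0.001], "grip": 0},
    {"delta_rot": [0, 0, 0], "linear": [0, 0, 0], "grip": 0}
  ]
}}

```text
t: 5.75
tool_pos: [0.5235, 0.0479, 0.0644]
tool_rot: [2.067, 1.944, 0.378]
contact_force: [0.3, 0.6, 1.0]
opening: -0.0002
grip_force: 0.5
```

Request:
{"fn": "jog_arm", "kwargs": {
  "steps": [
    {"delta_rot": [0, 0, 0], "linear": [0, 0, 0.0037], "grip": 0},
    {"delta_rot": [0, 0, 0], "linear": [0, 0, 0], "grip": 0}
  ]
}}

```text
t: 5.95
tool_pos: [0.5252, 0.0478, 0.061]
tool_rot: [2.066, 1.944, 0.379]
contact_force: [-1.1, -0.4, 2.8]
opening: 0.0002
grip_force: 1.6
```

Request:
{"fn": "jog_arm", "kwargs": {
  "steps": [
    {"delta_rot": [0, 0, 0], "linear": [0, 0, 0], "grip": 0},
    {"delta_rot": [0, 0, 0], "linear": [0, 0, 0], "grip": 0},
    {"delta_rot": [0, 0, 0], "linear": [0, 0, 0], "grip": 0},
    {"delta_rot": [0, 0, 0], "linear": [0, 0, 0], "grip": 0},
    {"delta_rot": [0, 0, 0], "linear": [0, 0, 0], "grip": 0},
    {"delta_rot": [0, 0, 0], "linear": [0, 0, 0], "grip": 0},
    {"delta_rot": [0, 0, 0], "linear": [0, 0, 0], "grip": 0},
    {"delta_rot": [0, 0, 0], "linear": [0, 0, 0], "grip": 0},
    {"delta_rot": [0, 0, 0], "linear": [0, 0, 0], "grip": 0},
    {"delta_rot": [0, 0, 0], "linear": [0, 0, -0.01], "grip": 0}
  ]
}}

```text
t: 6.95
tool_pos: [0.5197, 0.0479, 0.0685]
tool_rot: [2.069, 1.947, 0.374]
contact_force: [0.2, 0.0, -0.3]
opening: 0.0001
grip_force: 0.0
```

Request:
{"fn": "jog_arm", "kwargs": {
  "steps": [
    {"delta_rot": [0, 0, 0], "linear": [0, 0, -0.03], "grip": 0},
    {"delta_rot": [0, 0, 0], "linear": [0, 0, -0.04], "grip": 0},
    {"delta_rot": [0, 0, 0], "linear": [0, 0, -0.04], "grip": 0},
    {"delta_rot": [0, 0, 0], "linear": [0, 0, 0], "grip": 0},
    {"delta_rot": [0, 0, 0], "linear": [0, 0, 0], "grip": 0},
    {"delta_rot": [0, 0, 0], "linear": [0, 0, 0], "grip": 0}
  ]
}}

```text
t: 7.55
tool_pos: [0.4788, 0.0505, 0.1701]
tool_rot: [2.069, 1.946, 0.375]
contact_force: [0.2, -0.1, -1.4]
opening: -0.0001
grip_force: 0.0
```

```bash
python3 go.py; cp $(ls -t pics/w[0-9]*.png|head -1) pics/final.png
```

```text
green [324.4 230.8] [ 29  17 210] depth med [0.5238 0.0135 0.0615] ray [0.5224 0.0133 0.0643]
yellow [322.9 193. ] [ 31  31 926] depth med [0.5237 0.0486 0.0624] ray [0.523  0.049  0.0643]
blue [322.7 140.9] [ 32  33 989] depth med [0.5261 0.094  0.0629] ray [0.5255 0.0942 0.0643]
7.6 [0.4787 0.0505 0.1696] 0.00020781334610034947 [ 0.03 -0.15 -0.29]
[[0.061, 0.927, 0.37], [0.998, -0.057, -0.023], [-0.0, 0.371, -0.929]]
yaw -2.1896365805254803 n in tool [-0.009 -0.004 -1.   ]
green in tool [-0.0345  0.0036  0.1149]
yellow in tool [0.0012 0.0021 0.1143]
```

View pics/final.png

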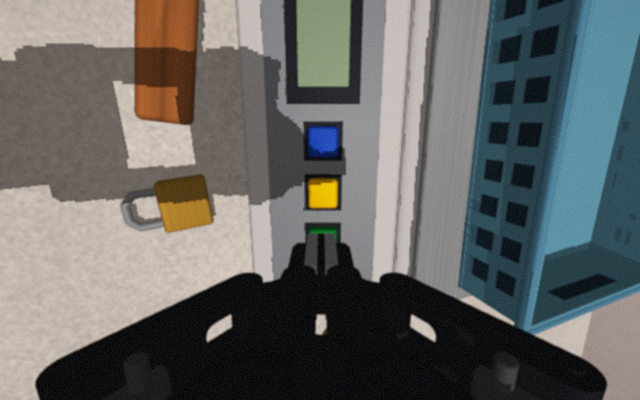

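The yellow key (323,193) is up again, the gripper is clear at 0.17 m, and the basket, padlock and brush look untouched.

```bash
python3 -c "
from station import ctrl
print(ctrl.finish_job())"
```

```text
the job is handed in; nothing more can be done
None
```

I pressed the green key about 3.7 mm and let it up, then held the yellow tare key at about the same depth for roughly 1 s, released it and drew clear. I touched nothing else that I could see, and the job was handed in at about 7.6 s.

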